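Jog the sample boards square in their case and close its flaps

ROBOT

A 7-joint arm with a two-finger parallel gripper is mounted at the origin on the work surface. World frame = base frame: x ahead of the robot, y to its left, z up, the work surface at z = 0. Lengths are in m, angles in rad, forces in N, time in s.
With the tool pointing down it reaches from about 0.4 to 0.85 m from the base axis. Payload 10.4 kg.
Tool frame: the origin (TCP) lies at the very end of the fingers, on their centre line; the grasp point (between the pads) lies 19 mm behind it; z points along the fingers, y is the line along which they close (so a half turn about z gives the same grasp; the last joint's range is limited). The gripper opens to 87 mm and grips with 3 to 60 N. Pads are 19 mm wide; open, the fingers measure 117 mm over their backs; the gripper's body (75 mm by 190 mm) begins 51 mm behind the grasp point.
Start: joints at [1.299, 0.332, -0.065, 1.46, 0.022, 1.35, -0.088], TCP at [0.154, -0.606, 0.223] pointing down, gripper open.
Joint ranges: [-2.6, 2.6], [-0.5, 2.12], [-1.47, 1.34], [0.16, 2.42], [-1.27, 4.41], [0.06, 2.06], [-2.6, 2.6]. Speed limits (rad/s): [2.22, 2.22, 2.79, 2.79, 3.14, 3.14, 3.14].

INTERFACE

Orientations are given as a unit quaternion [x, y, z, w].
In Python, from bench import read_state, cams, workorder gives the robot as it stands.
- The arm moves only by the shell command python3 -m crank 'ROWS' [FORCE]. ROWS is text: rows parted by semicolons, each of 5 numbers parted by spaces: the shift along the tool's x, y, z scaled (see below), then the turn about the tool's z scaled (see below), then the opening, from -1 (shut) to 1 (fully open). In form: dx dy dz yaw jaw; .... A call has 1 to 10 rows; each row shifts and turns the commanded pose from where the row before left it, along the tool's axes as they then stand; what a row does not reach is not made up. The controller multiplies each number of a shift by 200 mm and each number of a turn by 90 degrees. A row lasts 1/10 s, in which the tool goes at most 50 mm and 8.59 degrees, less where a joint would pass 70% of its speed; a pose out of reach is approached as far as the arm can. A call with a number of a shift or a turn outside -1 to 1 is refused whole. A call with a gripper value outside its range is refused whole. The fingers move at their own pace and stop on an object; FORCE is the grip in N (left out, the last holds). Time passes only in rows, so rows that do not move let the fingers close. It gives the time, the measured TCP pose, the force, the opening and the grip force at its end, in the units of the state.
- read_state(): the state, without advancing time (a new reading comes with each control period).
- cams.camera(name): name is "scene" or "top"; returns a dict with "img" (384x512x3 uint8, blue, green, red), "K" (3x3 intrinsics, pixels), "xyz" and "attitude" of the camera in the world. Camera axes: x right, y down, z forward; pixel columns grow to the right and rows downward; lengths in m; the calibration is good to about 2 mm. A picture is of the moment at which its call begins. There is no depth.
- workorder.close_job(): hands the job in; it is judged then, once.
The state is a dict: "time": time; "joint_positions": joint angles; "joint_vel": joint speeds; "joint_torque": joint torques, N m; "ee_pos": TCP position; "eef_rot": TCP orientation; "ft_force": force on the tool from outside, world axes, zero at the start; "torque": the same for the moment, N m; "width": finger opening in m; "grip_force": force on a finger pad.
Only numpy, scipy, OpenCV 4.12 (cv2) and the standard library are available. Lean on these libraries where they do the work, as an engineer would, in place of code of your own. Each camera call takes 0.05 s, during which the arm holds its last target. There are 200 camera calls.

TASK

Pack all the wooden sample boards into the two-walled sample case: lay them flat in one stack, lengthwise along the left wall, and with both flaps still open tap the stack from the open near and right sides until every board's edges are flush with the others and against both walls. Then fold the brown left flap fully down over the stack and, after it, the red far flap fully down on top; the stack must still be flush at the end, and leave the glue bottle, mallet and mug where they are.

Things in the scene. Friction and masses are not known exactly. Their poses are not given: they have to be found in the camera images.
- board1: sample board, light wood, a flat rectangle 120 x 68 x 9 mm, about 55 g. Origin: centre of its underside; x along its 120 mm length, y along its 68 mm width, z up through its thickness. All boards are the same size; 3 to 5 are present, lying apart and flat on the bench.
- board2: sample board, mid-brown wood, a flat rectangle 120 x 68 x 9 mm, about 55 g. Origin: centre of its underside; x along its 120 mm length, y along its 68 mm width, z up through its thickness. All boards are the same size; 3 to 5 are present, lying apart and flat on the bench.
- board3: sample board, dark wood, a flat rectangle 120 x 68 x 9 mm, about 55 g. Origin: centre of its underside; x along its 120 mm length, y along its 68 mm width, z up through its thickness. All boards are the same size; 3 to 5 are present, lying apart and flat on the bench.
- board4: sample board, planked wood, a flat rectangle 120 x 68 x 9 mm, about 55 g. Origin: centre of its underside; x along its 120 mm length, y along its 68 mm width, z up through its thickness. All boards are the same size; 3 to 5 are present, lying apart and flat on the bench.
- board5: sample board, mid-brown wood, a flat rectangle 120 x 68 x 9 mm, about 55 g. Origin: centre of its underside; x along its 120 mm length, y along its 68 mm width, z up through its thickness. All boards are the same size; 3 to 5 are present, lying apart and flat on the bench.
- case: sample case fixed to the bench: white floor 190 x 165 x 8 mm, only two plywood walls 10 mm thick: left wall (+y side) and far wall (+x side); near (-x) and right (-y) sides open. Origin on the bench under the floor; axes as case_corner, which lies at x +80, y +60, z +8 mm. In this frame the floor spans x -100 to 90, y -95 to 70 mm.
- case_corner (a point): inner corner where both walls meet the floor's top, 8 mm above the bench. x points to the far wall, y to the left wall, z up; inside is negative x and y. Left wall: inner face y=0, x -130 to 0, 50 mm high. Far wall: inner face x=0, y -85 to 10, 58 mm high. A flush board (length along x) has its centre at x -60, y -34 mm.
- flap_left (a joint): left (inner) flap, cardboard brown, 6 mm stiff panel hinged on the left wall's top: 0 = folded down level, 1.57 = upright, 2.0 = leaning outwards (stop). Starts at 1.6 to 1.9. Stiff hinge, stays where left; 1 N at its edge moves it. In the case_corner frame the hinge line runs along x at y +5, z +53 mm; panel x -120 to -4, reaching 67 mm from the hinge line.
- flap_far (a joint): far (outer) flap, red, 6 mm stiff panel hinged on the far wall's top: 0 = folded down level above the left flap, 1.57 = upright, 2.0 = leaning outwards (stop). Starts at 1.6 to 1.9. Stiff hinge, stays where left; 1 N at its edge moves it. In the case_corner frame the hinge line runs along y at x +5, z +61 mm; panel y -62 to -4, reaching 100 mm from the hinge line.
- flap_left_edge (a point): middle of the left flap's free edge, 67 mm from its hinge line, in the middle of the panel's thickness
- flap_far_edge (a point): middle of the far flap's free edge, 100 mm from its hinge line, in the middle of the panel's thickness
- glue: bystander: yellow glue bottle with an orange cap, 60 mm diameter, 150 mm tall, standing; origin: centre of its underside, z up
- mallet: bystander: wooden mallet 260 mm long, lying on the bench; origin under its middle, x along the handle
- mug: bystander: blue mug 76 mm wide, 90 mm tall, standing; origin: centre of its underside, z up
Things that resemble listed ones, but are neither listed nor needed, are in the scene too. What is shaped like the board4 but blue or green is not meant.

How it is judged:
On the way, in this order (a step that is already met when the one before it is completed fails the run):
1. all boards are stacked flat in the case and flush with both walls (4.5 mm), both flaps still open (over 0.8 rad) (x of board1 in the frame of case_corner between -0.0645 and -0.0555 m and y of board1 in the frame of case_corner between -0.0385 and -0.0295 m and z of board1 in the frame of case_corner between -0.005 and 0.05 m and angle between the x axis of each of board1, board2, board3, board4, board5 and the x axis of case_corner, either way round below 0.07 rad and angle between each of board1, board2, board3, board4, board5's own z axis and vertical below 0.08 rad and x of board2 in the frame of case_corner between -0.0645 and -0.0555 m and y of board2 in the frame of case_corner between -0.0385 and -0.0295 m and z of board2 in the frame of case_corner between -0.005 and 0.05 m and x of board3 in the frame of case_corner between -0.0645 and -0.0555 m and y of board3 in the frame of case_corner between -0.0385 and -0.0295 m and z of board3 in the frame of case_corner between -0.005 and 0.05 m and x of board4 in the frame of case_corner between -0.0645 and -0.0555 m and y of board4 in the frame of case_corner between -0.0385 and -0.0295 m and z of board4 in the frame of case_corner between -0.005 and 0.05 m and x of board5 in the frame of case_corner between -0.0645 and -0.0555 m and y of board5 in the frame of case_corner between -0.0385 and -0.0295 m and z of board5 in the frame of case_corner between -0.005 and 0.05 m and value of joint each of flap_left, flap_far above 0.8 rad), for 0.2 s.
2. the left flap is folded down (under 0.1 rad) while the far flap is still open (over 0.8 rad) (value of joint flap_left below 0.1 rad and value of joint flap_far above 0.8 rad), for 0.2 s.
3. the far flap is folded down on top (under 0.1 rad), the left flap still down (value of joint each of flap_left, flap_far below 0.1 rad), for 0.2 s.
At the end, for the whole second after the job is handed in: Every board lies flat in the case at rest, its length along the left wall (within 0.07 rad), its far end and left edge within 4.5 mm of flush with the far and left walls; both flaps are down (under 0.1 rad) (all of step 3 and x of board1 in the frame of case_corner between -0.0645 and -0.0555 m and y of board1 in the frame of case_corner between -0.0385 and -0.0295 m and z of board1 in the frame of case_corner between -0.005 and 0.05 m and angle between the x axis of each of board1, board2, board3, board4, board5 and the x axis of case_corner, either way round below 0.07 rad and angle between each of board1, board2, board3, board4, board5's own z axis and vertical below 0.08 rad and x of board2 in the frame of case_corner between -0.0645 and -0.0555 m and y of board2 in the frame of case_corner between -0.0385 and -0.0295 m and z of board2 in the frame of case_corner between -0.005 and 0.05 m and x of board3 in the frame of case_corner between -0.0645 and -0.0555 m and y of board3 in the frame of case_corner between -0.0385 and -0.0295 m and z of board3 in the frame of case_corner between -0.005 and 0.05 m and x of board4 in the frame of case_corner between -0.0645 and -0.0555 m and y of board4 in the frame of case_corner between -0.0385 and -0.0295 m and z of board4 in the frame of case_corner between -0.005 and 0.05 m and x of board5 in the frame of case_corner between -0.0645 and -0.0555 m and y of board5 in the frame of case_corner between -0.0385 and -0.0295 m and z of board5 in the frame of case_corner between -0.005 and 0.05 m and linear speed of each of board1, board2, board3, board4, board5 below 0.02 m/s); the robot touches nothing.
It fails at once if the glue bottle is moved by more than 4 cm (distance of glue from where it was at the start of the episode above 0.04 m).
It fails at once if the mallet is moved by more than 4 cm (distance of mallet from where it was at the start of the episode above 0.04 m).
It fails at once if the mug is moved by more than 4 cm (distance of mug from where it was at the start of the episode above 0.04 m).
Of board1, board2, board3, board4, board5 only 3 to 5 are there at a start; the rules pass over those that are not, and their reading is None.
At some moment in a run one of board1, board2 may be knocked a few centimetres aside while the robot is not near it.
Once in a run the grip may slacken for a moment while it holds something.
It also fails if it takes over 210 s, if anything falls off the work surface, if the arm or the gripper's body presses on something with over 40 N, if the wrist force passes 120 N, or if a joint passes its speed limit or range.

## Working session

There is one attempt and no reset: what is moved stays moved. The work goes in short steps, Python scripts to look and compute and a shell command to move; the robot and the scene stay as the last step left them, time stands still between calls to the robot, and variables do not carry over. Pictures are saved under pics/ and viewed, at most 14 in all, crops included, and the job is handed in when it is done.

```bash
mkdir -p pics
python3 - <<'E'
from bench import read_state, cams
import cv2
s=read_state();print({k:s[k] for k in('time','ee_pos','eef_rot','width')})
for n in('top','scene'):
    c=cams.camera(n);cv2.imwrite(f'pics/{n}0.png',cv2.resize(c['img'],(800,600),interpolation=cv2.INTER_CUBIC))
    print(n,c['K'],c['xyz'],c['attitude'])
E
```

```text
{'time': 0.0, 'ee_pos': array([ 0.15382578, -0.60538253,  0.2217577 ]), 'eef_rot': array([ 9.92267556e-01,  1.24115306e-01, -1.18499460e-04, -6.88529164e-04]), 'width': 0.0867611506306561}
top [[500.11316895   0.         246.72020564]
 [  0.         500.11316895 198.07005572]
 [  0.           0.           1.        ]] [0.3607963  0.10093197 1.6019457 ] [-0.7050514   0.70547494 -0.04565135  0.05588899]
scene [[478.6794557    0.         250.66730068]
 [  0.         478.6794557  194.15673235]
 [  0.           0.           1.        ]] [1.65787615 0.23758316 1.07877282] [ 0.61178703  0.68170804 -0.29791703 -0.26876797]
```

View pics/top0.png

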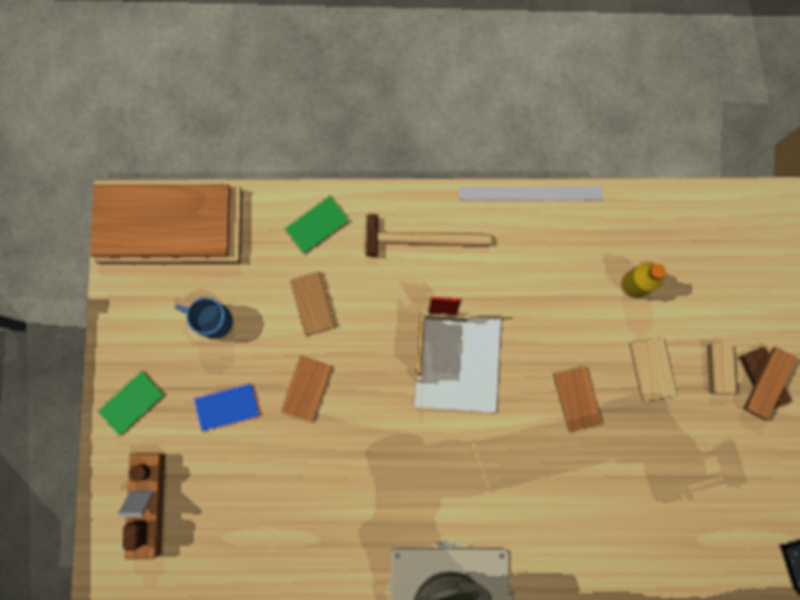

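View pics/scene0.png

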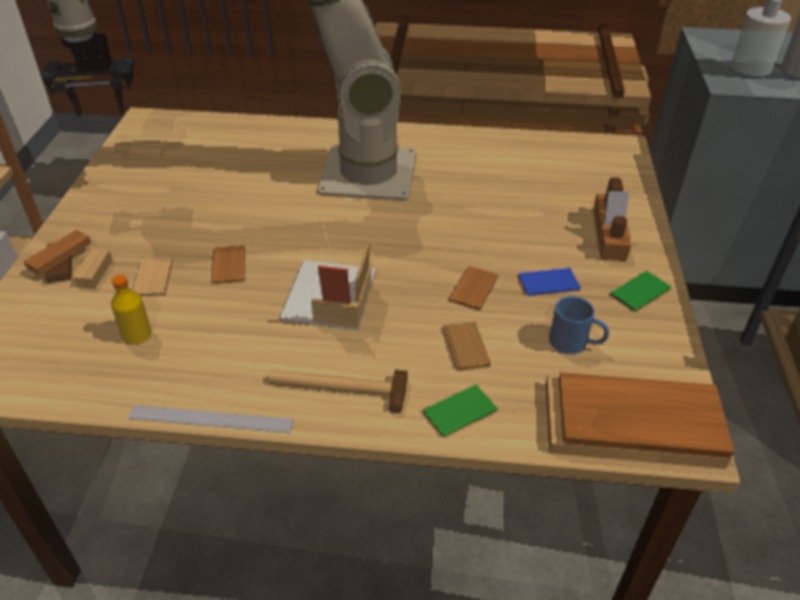

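The top view (800x600 scale) shows candidate boards at (314,303), (307,388), (578,398) and (653,368), plus a scrap heap on the right near (770,380). The case floor is around (460,365), with the walls on its left and top sides. I'll zoom in and fit rectangles.

```bash
cat > h.py <<'E'
import numpy as np, cv2
from scipy.spatial.transform import Rotation as R
from bench import read_state, cams
def pix2w(c,uv,z):
    uv=np.atleast_2d(uv).astype(float)
    d=np.c_[(uv-c['K'][:2,2])/[c['K'][0,0],c['K'][1,1]],np.ones(len(uv))]@R.from_quat(c['attitude']).as_matrix().T
    return c['xyz']+d*((z-c['xyz'][2])/d[:,2])[:,None]
def w2pix(c,p):
    q=(np.atleast_2d(p)-c['xyz'])@R.from_quat(c['attitude']).as_matrix()
    return q[:,:2]/q[:,2:]*[c['K'][0,0],c['K'][1,1]]+c['K'][:2,2]
E
python3 - <<'E'
from h import *
c=cams.camera('top');np.save('pics/top.npy',c['img']);im=c['img']
a=cv2.resize(im[165:280,170:230],None,fx=5,fy=5,interpolation=cv2.INTER_CUBIC)
b=cv2.resize(im[165:280,345:512],None,fx=3,fy=5,interpolation=cv2.INTER_CUBIC)
b=cv2.resize(im[200:285,345:512],None,fx=3,fy=3,interpolation=cv2.INTER_CUBIC)
d=cv2.resize(im[185:270,260:330],None,fx=3.8,fy=3.8,interpolation=cv2.INTER_CUBIC)
o=np.zeros((600,800,3),np.uint8);o[:575,:300]=a;o[:255,299:800]=b;o[260:260+d.shape[0],310:310+d.shape[1]]=d
cv2.imwrite('pics/crop1.png',o)
# project approx centres
for n,p in dict(A=(314,303),B=(307,388),C=(578,398),D=(653,368),E=(722,367),F=(770,383)).items():
    print(n,pix2w(c,np.array(p)*.64,.009)[0].round(3), im[int(p[1]*.64),int(p[0]*.64)])
for n,p in dict(fl=(426,318),fr=(501,318),nr=(497,412),nl=(415,408)).items(): print(n,pix2w(c,np.array(p)*.64,.008)[0].round(3))
E
```

```text
A [0.605 0.272 0.009] [ 69 117 160]
B [0.43  0.284 0.009] [ 51  94 149]
C [ 0.41  -0.265  0.009] [ 52  95 149]
D [ 0.471 -0.418  0.009] [105 158 189]
E [ 0.473 -0.558  0.009] [ 98 146 184]
F [ 0.44  -0.652  0.009] [ 52  96 151]
fl [0.574 0.041 0.008]
fr [ 0.573 -0.113  0.008]
nr [ 0.382 -0.101  0.008]
nl [0.39  0.064 0.008]
```

View pics/crop1.png

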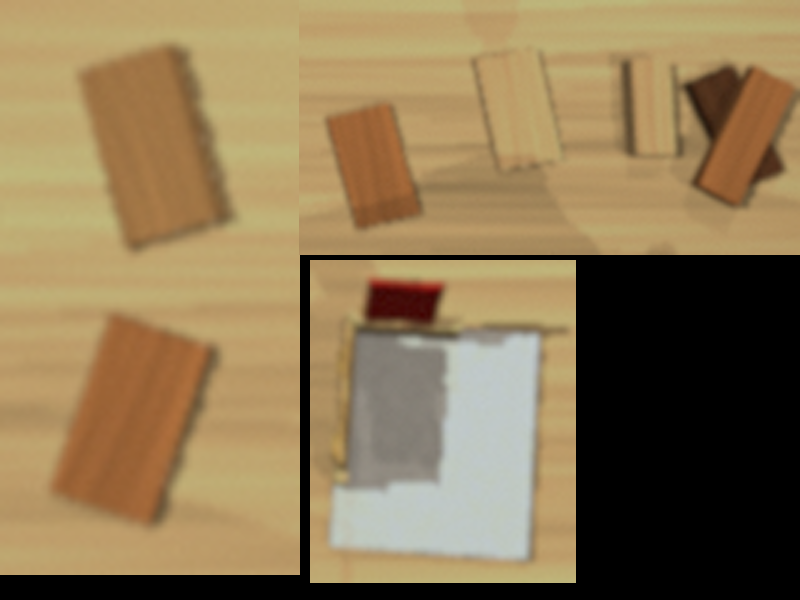

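The 5x crop shows four clean boards: A (brown), B and C (red-brown) and D (light). The heap pieces are narrower and overlap each other. I'll fit the known board size to the corners read off the crop, and fit the case the same way.

```bash
cat >> h.py <<'E'
from scipy.optimize import least_squares
def fit(P,M):  # 2D rigid fit M->P ; returns x,y,th
    f=lambda v:((M@np.array([[np.cos(v[2]),np.sin(v[2])],[-np.sin(v[2]),np.cos(v[2])]])+v[:2])-P).ravel()
    r=min((least_squares(f,[*P.mean(0),t]) for t in(0,1.5,-1.5,3)),key=lambda r:r.cost)
    return r.x,np.abs(r.fun).max()
REC=np.array([[60,34],[60,-34],[-60,-34],[-60,34]])/1e3
def plan(x,y,z,th=None):
    s=read_state();p=s['ee_pos'];m=R.from_quat(s['eef_rot']).as_matrix()
    d=m.T@(np.array([x,y,z])-p);t0=np.degrees(np.arctan2(m[1,0],m[0,0]))
    turn=0 if th is None else -((th-t0+90)%180-90)
    print('t',round(s['time'],1),'p',p.round(4),'th %.1f'%t0,'shift total',(d/.2).round(3),'minrows %.1f'%(np.linalg.norm(d)/.05),'| turn total %.3f'%(turn/90),'minrows %.1f'%(abs(turn)/8.59), 'q7 %.2f'%s['joint_positions'][6],'F',s['ft_force'].round(1),'w %.4f'%s['width'],'tilt',(m[:,2]*1000).round(0)[:2])
E
python3 - <<'E'
from h import *
import json
c=cams.camera('top')
def px(q,f,o,disp): q=np.array(q,float)-disp; return (q+.5)/f-.5+o
Q={'A':px([(80,72),(180,45),(230,217),(130,248)],5,(170,165),(0,0)),
'B':px([(110,315),(217,347),(153,525),(52,488)],5,(170,165),(0,0)),
'C':px([(327,118),(391,102),(422,212),(360,228)],3,(345,200),(299,0)),
'D':px([(473,58),(541,47),(562,158),(499,170)],3,(345,200),(299,0))}
o={}
for n,q in Q.items():
    P=pix2w(c,q,.009)[:,:2]
    best=min((fit(np.roll(P,-k,0),REC) for k in range(4)),key=lambda r:r[1])
    print(n,best[0][:2].round(4),'th',np.degrees(best[0][2]).round(1),'res',best[1].round(4)); o[n]=list(best[0])
P=pix2w(c,px([(541,333),(531,560),(329,545)],3.8,(260,185),(310,260)),.008)[:,:2]
v,r=fit(P,np.array([[.090,-.095],[-.1,-.095],[-.1,.07]]));v[2]=(v[2]+np.pi)%(2*np.pi)-np.pi
cs,sn=np.cos(v[2]),np.sin(v[2]);co=v[:2]+[cs*.08-sn*.06,sn*.08+cs*.06]
print('case',v.round(4),np.degrees(v[2]),r,'corner',co)
o['corner']=[*co,v[2]];json.dump(o,open('poses.json','w'))
# overlay predicted outlines
im=cv2.resize(c['img'],None,fx=3,fy=3,interpolation=cv2.INTER_CUBIC)
def T(v,M): return M@np.array([[np.cos(v[2]),np.sin(v[2])],[-np.sin(v[2]),np.cos(v[2])]])+v[:2]
def dr(P,z,col):
    u=w2pix(c,np.c_[P,np.full(len(P),z)])
    cv2.polylines(im,[np.int32(((u+.5)*3-.5)*16)],True,col,1,cv2.LINE_AA,4)
for n in 'ABCD': dr(T(o[n],REC),.009,(0,0,255))
k=o['corner'];dr(T(k,np.array([[10,-155],[-180,-155],[-180,10],[10,10]])/1e3),.008,(255,0,0))
dr(T(k,np.array([[0,0],[-130,0],[-130,10],[0,10]])/1e3),.058,(0,255,0));dr(T(k,np.array([[0,10],[0,-85],[10,-85],[10,10]])/1e3),.066,(0,0,255))
cv2.imwrite('pics/ov1.png',im[500:840,520:1300])
plan(*o['D'][:2],.1,np.degrees(o['D'][2]))
E
```

```text
A [0.6062 0.273 ] th 16.5 res 0.0015
B [0.4305 0.2845] th -18.4 res 0.0025
C [ 0.4106 -0.265 ] th 194.3 res 0.0011
D [ 0.4702 -0.4184] th -170.6 res 0.0029
case [ 0.4893 -0.0111 -0.0721] -4.130370033728012 0.00149350325201357 corner [0.57336938 0.04294854]
t 0.2 p [ 0.1538 -0.6056  0.2221] th 14.3 shift total [ 1.763 -0.517  0.611] minrows 7.7 | turn total 0.054 minrows 0.6 q7 -0.09 F [ 0.6 -0.7  0.2] w 0.0873 tilt [-0.  1.]
```

View pics/ov1.png

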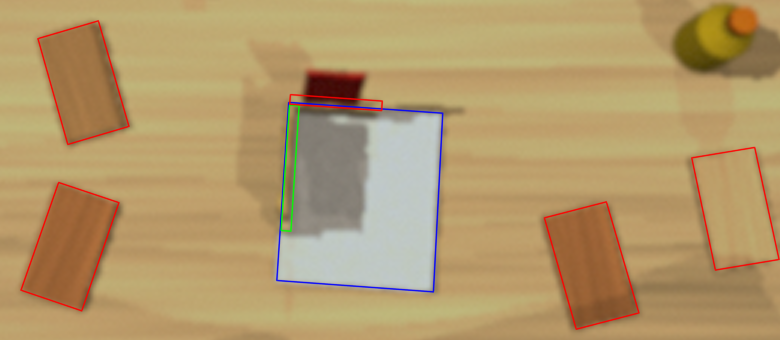

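The overlay fits: red outlines sit on boards A to D, the blue one on the case floor and the green one on the left wall top. I'll start with D.

```bash
python3 -m crank '.176 -.052 .05 0 1; .176 -.052 .05 0 1; .176 -.052 .05 0 1; .176 -.052 .05 0 1; .176 -.052 .05 0 1; .176 -.052 .05 0 1; .176 -.052 .05 0 1; .176 -.052 .05 0 1; .176 -.052 .05 0 1; .176 -.052 .05 .054 1' 20
cat > go.py <<'E'
import sys,json
from h import *
o=json.load(open('poses.json'));a=sys.argv  # go.py NAME z | go.py c x y z thoff  (corner frame mm)
if a[1]=='c':
    k=o['corner'];x,y=float(a[2])/1e3,float(a[3])/1e3
    plan(k[0]+np.cos(k[2])*x-np.sin(k[2])*y,k[1]+np.sin(k[2])*x+np.cos(k[2])*y,float(a[4])/1e3,np.degrees(k[2])+float(a[5]))
else: plan(*o[a[1]][:2],float(a[2])/1e3,np.degrees(o[a[1]][2]))
E
python3 go.py D 3
```

```text
time: 1.2
ee_pos: [0.4705, -0.4175, 0.122]
eef_rot: [0.997, 0.082, -0.0, -0.0]
ft_force: [0.9, -0.2, -1.0]
width: 0.087
grip_force: 0.0
t 1.2 p [ 0.4705 -0.4175  0.122 ] th 9.4 shift total [-0.002  0.004  0.595] minrows 2.4 | turn total 0.000 minrows 0.0 q7 -0.83 F [ 0.9 -0.2 -1. ] w 0.0870 tilt [-0.  0.]
```

```bash
python3 -m crank '0 .004 .2 0 1; 0 0 .2 0 1; 0 0 .1 0 1; 0 0 .095 0 1; 0 0 0 0 1; 0 0 0 0 -1; 0 0 0 0 -1; 0 0 0 0 -1; 0 0 0 0 -1; 0 0 0 0 -1' 25;  python3 -m crank '0 0 0 0 -1; 0 0 -.1 0 -1; 0 0 -.15 0 -1; 0 0 -.15 0 -1; 0 0 -.1 0 -1'; python3 go.py c -68 -108 60 0
```

```text
time: 2.2
ee_pos: [0.4696, -0.4191, 0.0038]
eef_rot: [0.997, 0.082, 0.0, 0.0]
ft_force: [-0.2, -0.4, 1.8]
width: 0.0675
grip_force: 25.0
time: 2.7
ee_pos: [0.4701, -0.4195, 0.1058]
eef_rot: [0.997, 0.082, 0.001, 0.001]
ft_force: [0.0, -0.9, -0.4]
width: 0.0678
grip_force: 25.0
t 2.7 p [ 0.4701 -0.4195  0.1058] th 9.4 shift total [ 0.43  -1.752  0.227] minrows 7.3 | turn total 0.150 minrows 1.6 q7 -0.82 F [ 0.  -0.9 -0.4] w 0.0678 tilt [ 2. -1.]
```

```bash
python3 -m crank '.054 -.219 0 0 -1; .054 -.219 0 0 -1; .054 -.219 0 0 -1; .054 -.219 0 0 -1; .054 -.219 0 0 -1; .054 -.219 0 0 -1; .053 -.219 .06 0 -1; .053 -.219 .06 0 -1; 0 0 .06 .075 -1; 0 0 .047 .075 -1'; python3 -m crank '0 0 0 0 -1'; python3 go.py c -68 -108 12 0
```

```text
time: 3.7
ee_pos: [0.4971, -0.0577, 0.0576]
eef_rot: [0.999, -0.037, -0.0, -0.0]
ft_force: [0.3, -1.0, -1.2]
width: 0.0672
grip_force: 25.0
time: 3.8
ee_pos: [0.4963, -0.059, 0.057]
eef_rot: [0.999, -0.036, -0.001, -0.0]
ft_force: [-0.2, 0.5, -0.8]
width: 0.0674
grip_force: 25.0
t 3.8 p [ 0.4963 -0.059   0.057 ] th -4.2 shift total [0.008 0.004 0.225] minrows 0.9 | turn total -0.000 minrows 0.0 q7 -1.72 F [-0.2  0.5 -0.8] w 0.0674 tilt [-2.  0.]
```

```bash
python3 -m crank '.008 .004 .1 0 -1; 0 0 .08 0 -1; 0 0 .04 0 -1; 0 0 0 0 -1; 0 0 0 0 1; 0 0 0 0 1; 0 0 0 0 1; 0 0 -.12 0 1; 0 0 -.2 0 1; 0 0 -.2 0 1'; python3 go.py C 100
python3 - <<'E'
from h import *
import json
c=cams.camera('top');o=json.load(open('poses.json'));i0=np.load('pics/top.npy').astype(int)
for n in 'ABC':
    u,v=w2pix(c,[*o[n][:2],.009])[0].astype(int);print(n,np.abs(c['img'].astype(int)-i0)[v-22:v+23,u-22:u+23].mean().round(2))
E
```

```text
time: 4.8
ee_pos: [0.4984, -0.0601, 0.1195]
eef_rot: [0.999, -0.036, -0.0, -0.0]
ft_force: [1.4, -0.8, -0.3]
width: 0.0868
grip_force: 0.0
t 4.8 p [ 0.4984 -0.0601  0.1195] th -4.1 shift total [-0.365  1.053  0.098] minrows 4.5 | turn total -0.205 minrows 2.1 q7 -1.68 F [ 1.4 -0.8 -0.3] w 0.0868 tilt [-1.  0.]
A 5.53
B 5.3
C 24.28
```

Run:
```python
from h import *
c=cams.camera('top')
cv2.imwrite('pics/t2.png',cv2.resize(c['img'][165:290,165:430],None,fx=3,fy=3,interpolation=cv2.INTER_CUBIC))
```

```text
(no output)
```

View pics/t2.png

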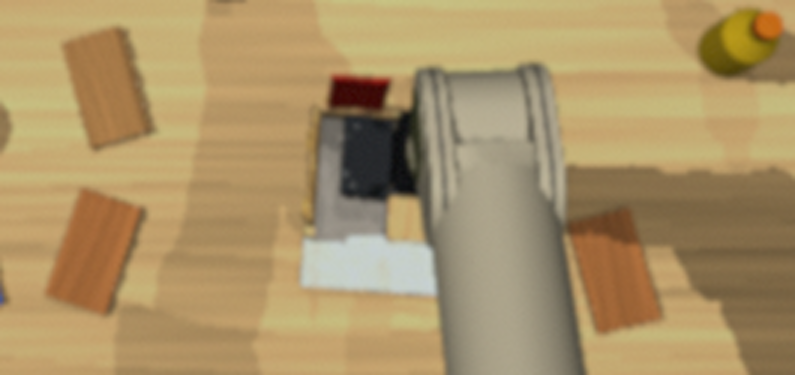

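D is in the case, visible as the light patch at (405,220). C at (615,270) hasn't moved, and A and B are unchanged.

```bash
python3 -m crank '-.06 .175 -.05 0 1; -.061 .175 0 0 1; -.061 .176 0 0 1; -.061 .175 0 0 1; -.061 .176 0 0 1; -.061 .176 0 0 1; 0 0 .05 -.068 1; 0 0 .05 -.069 1; 0 0 .05 -.068 1; 0 0 0 0 1'; python3 go.py C 3
```

```text
time: 5.9
ee_pos: [0.41, -0.2647, 0.0969]
eef_rot: [0.992, 0.126, -0.001, -0.001]
ft_force: [0.0, -0.1, 0.4]
width: 0.0867
grip_force: 0.0
t 5.9 p [ 0.41   -0.2647  0.0969] th 14.4 shift total [0.003 0.003 0.47 ] minrows 1.9 | turn total 0.001 minrows 0.0 q7 -0.88 F [ 0.  -0.1  0.4] w 0.0867 tilt [-2.  1.]
```

```bash
python3 -m crank '.003 .003 .2 0 1; 0 0 .15 0 1; 0 0 .08 0 1; 0 0 .04 0 1; 0 0 0 0 1; 0 0 0 0 -1; 0 0 0 0 -1; 0 0 0 0 -1; 0 0 0 0 -1; 0 0 0 0 -1' 25;  python3 -m crank '0 0 0 0 -1; 0 0 -.1 0 -1; 0 0 -.15 0 -1; 0 0 -.15 0 -1; 0 0 -.1 0 -1'; python3 go.py c -68 -108 60 0
```

```text
time: 6.9
ee_pos: [0.4121, -0.2658, 0.0049]
eef_rot: [0.992, 0.125, 0.0, 0.0]
ft_force: [-1.1, 0.7, 6.9]
width: 0.0674
grip_force: 25.0
time: 7.4
ee_pos: [0.4121, -0.2659, 0.1062]
eef_rot: [0.992, 0.125, 0.001, 0.001]
ft_force: [0.1, -0.5, -0.4]
width: 0.0675
grip_force: 25.0
t 7.4 p [ 0.4121 -0.2659  0.1062] th 14.3 shift total [ 0.67  -0.892  0.231] minrows 4.6 | turn total 0.205 minrows 2.1 q7 -0.88 F [ 0.1 -0.5 -0.4] w 0.0675 tilt [ 2. -1.]
```

```bash
python3 -m crank '.11 -.149 0 0 -1; .112 -.149 0 0 -1; .112 -.149 0 0 -1; .112 -.148 0 0 -1; .112 -.149 0 0 -1; .112 -.148 .07 0 -1; 0 0 .06 .068 -1; 0 0 .05 .069 -1; 0 0 .05 .068 -1; 0 0 0 0 -1'; python3 go.py c -68 -108 22.5 0
```

```text
time: 8.4
ee_pos: [0.4962, -0.0594, 0.057]
eef_rot: [0.999, -0.037, -0.001, -0.0]
ft_force: [-0.5, -0.1, -1.5]
width: 0.0675
grip_force: 25.0
t 8.4 p [ 0.4962 -0.0594  0.057 ] th -4.2 shift total [0.008 0.002 0.172] minrows 0.7 | turn total -0.001 minrows 0.0 q7 -1.71 F [-0.5 -0.1 -1.5] w 0.0675 tilt [-2.  0.]
```

```bash
python3 -m crank '.008 .002 .08 0 -1; 0 0 .06 0 -1; 0 0 .032 0 -1; 0 0 0 0 -1; 0 0 0 0 1; 0 0 0 0 1; 0 0 0 0 1; 0 0 -.12 0 1; 0 0 -.2 0 1; 0 0 -.2 0 1'; python3 go.py A 120
python3 - <<'E'
from h import *
import json
c=cams.camera('top');o=json.load(open('poses.json'));i0=np.load('pics/top.npy').astype(int)
for n in 'AB':
    u,v=w2pix(c,[*o[n][:2],.009])[0].astype(int);print(n,np.abs(c['img'].astype(int)-i0)[v-22:v+23,u-22:u+23].mean().round(2))
E
```

```text
time: 9.4
ee_pos: [0.4984, -0.0599, 0.1291]
eef_rot: [0.999, -0.036, -0.0, -0.0]
ft_force: [-0.1, 0.0, 0.2]
width: 0.0866
grip_force: 0.0
t 9.4 p [ 0.4984 -0.0599  0.1291] th -4.1 shift total [ 0.419 -1.699  0.045] minrows 7.0 | turn total -0.229 minrows 2.4 q7 -1.67 F [-0.1  0.   0.2] w 0.0866 tilt [-1.  0.]
A 5.07
B 4.9
```

```bash
python3 -m crank '0 0 -.2 0 1; 0 0 -.2 0 1; 0 0 -.1 0 1; .02 -.15 0 0 1; .03 -.2 0 0 1; .03 -.2 0 0 1;.03 -.2 0 0 1;.03 -.2 0 0 1;.03 -.2 0 0 1;.03 -.2 0 0 1'; python3 go.py A 120
```

```text
time: 10.45
ee_pos: [0.5584, 0.208, 0.228]
eef_rot: [0.999, -0.036, 0.0, -0.0]
ft_force: [1.2, 0.1, 1.2]
width: 0.087
grip_force: 0.0
t 10.4 p [0.5584 0.208  0.228 ] th -4.1 shift total [ 0.214 -0.342  0.54 ] minrows 2.7 | turn total -0.229 minrows 2.4 q7 -2.20 F [1.2 0.1 1.2] w 0.0870 tilt [ 1. -0.]
```

```bash
python3 -m crank '.1 -.17 0 0 1; .1 -.17 0 0 1; 0 0 .15 -.077 1; 0 0 .15 -.076 1; 0 0 .15 -.076 1; 0 0 0 0 1'; python3 go.py A 3
```

```text
time: 11.05
ee_pos: [0.6009, 0.27, 0.1333]
eef_rot: [0.989, 0.145, -0.003, 0.001]
ft_force: [0.3, 0.3, 0.4]
width: 0.0871
grip_force: 0.0
t 11.1 p [0.6009 0.27   0.1333] th 16.6 shift total [ 0.034 -0.008  0.651] minrows 2.6 | turn total 0.001 minrows 0.0 q7 -1.98 F [0.3 0.3 0.4] w 0.0871 tilt [-6. -3.]
```

```bash
python3 -m crank '.02 -.005 .2 0 1; .01 -.003 .15 0 1; 0 0 .1 0 1; 0 0 0 0 1'; python3 go.py A 3
```

```text
time: 11.45
ee_pos: [0.6073, 0.2739, 0.0464]
eef_rot: [0.99, 0.142, -0.001, 0.001]
ft_force: [-0.3, -0.1, -1.2]
width: 0.0871
grip_force: 0.0
t 11.4 p [0.6073 0.2739 0.0464] th 16.3 shift total [-0.006  0.002  0.217] minrows 0.9 | turn total -0.002 minrows 0.0 q7 -2.02 F [-0.3 -0.1 -1.2] w 0.0871 tilt [-3. -2.]
```

```bash
python3 -m crank '-.005 0 .1 0 1; 0 0 .07 0 1; 0 0 .04 0 1; 0 0 0 0 1; 0 0 0 0 -1; 0 0 0 0 -1; 0 0 0 0 -1; 0 0 0 0 -1; 0 0 0 0 -1; 0 0 0 0 -1' 25;  python3 -m crank '0 0 -.1 0 -1; 0 0 -.2 0 -1; 0 0 -.2 0 -1; 0 0 -.2 0 -1; 0 0 -.2 0 -1; 0 0 -.2 0 -1; 0 0 0 0 -1'; python3 go.py c -68 -108 230 0
```

```text
time: 12.45
ee_pos: [0.6075, 0.2746, 0.0064]
eef_rot: [0.99, 0.144, 0.0, -0.0]
ft_force: [-1.5, -1.1, 5.9]
width: 0.0671
grip_force: 25.0
time: 13.15
ee_pos: [0.6089, 0.2758, 0.232]
eef_rot: [0.99, 0.143, 0.004, -0.001]
ft_force: [0.9, 1.1, 0.0]
width: 0.0673
grip_force: 25.0
t 13.2 p [0.6089 0.2758 0.232 ] th 16.5 shift total [-1.009e+00  1.451e+00 -1.000e-03] minrows 7.1 | turn total 0.229 minrows 2.4 q7 -1.96 F [0.9 1.1 0. ] w 0.0673 tilt [8. 4.]
```

```bash
python3 -m crank '-.1 .14 0 0 -1; -.13 .187 0 0 -1; -.13 .187 0 0 -1; -.13 .187 0 0 -1; -.13 .187 0 0 -1; -.13 .187 0 0 -1; -.13 .188 0 0 -1; -.129 .188 0 0 -1; 0 0 .1 .077 -1; 0 0 .2 .076 -1';python3 -m crank '0 0 .2 .076 -1; 0 0 .1 0 -1;0 0 0 0 -1'; python3 go.py c -68 -108 33 0
```

```text
time: 14.15
ee_pos: [0.4973, -0.0634, 0.1671]
eef_rot: [1.0, 0.02, 0.003, 0.001]
ft_force: [0.9, 1.1, -0.6]
width: 0.0672
grip_force: 25.0
time: 14.45
ee_pos: [0.4936, -0.061, 0.1025]
eef_rot: [0.999, -0.036, -0.003, -0.0]
ft_force: [-0.2, -0.6, -0.5]
width: 0.0671
grip_force: 25.0
t 14.4 p [ 0.4936 -0.061   0.1025] th -4.1 shift total [ 0.022 -0.007  0.347] minrows 1.4 | turn total 0.001 minrows 0.0 q7 -1.70 F [-0.2 -0.6 -0.5] w 0.0671 tilt [-6.  1.]
```

```bash
python3 -m crank '0 0 .1 0 -1; 0 0 .1 0 -1; 0 0 0 0 -1; 0 0 0 0 -1'; python3 go.py c -68 -108 33 0
```

```text
time: 14.85
ee_pos: [0.4966, -0.0612, 0.0669]
eef_rot: [0.999, -0.036, 0.0, 0.0]
ft_force: [0.7, 0.6, -0.8]
width: 0.067
grip_force: 25.0
t 14.8 p [ 0.4966 -0.0612  0.0669] th -4.1 shift total [ 0.005 -0.007  0.169] minrows 0.7 | turn total 0.000 minrows 0.0 q7 -1.73 F [ 0.7  0.6 -0.8] w 0.0670 tilt [ 1. -0.]
```

```bash
python3 -m crank '.008 -.006 .08 0 -1; 0 0 .06 0 -1; 0 0 .028 0 -1; 0 0 0 0 -1; 0 0 0 0 1; 0 0 0 0 1; 0 0 0 0 1; 0 0 -.12 0 1; 0 0 -.2 0 1; 0 0 -.2 0 1'; python3 -m crank '0 0 -.2 0 1; 0 0 -.2 0 1; -.05 -.13 0 0 1; -.08 -.2 0 0 1; -.08 -.2 0 0 1; -.08 -.2 0 0 1; -.08 -.2 0 0 1; -.08 -.2 0 0 1; -.08 -.2 0 0 1; -.08 -.2 0 0 1'; python3 go.py B 100
python3 - <<'E'
from h import *
import json
c=cams.camera('top')
cv2.imwrite('pics/t3.png',cv2.resize(c['img'][165:290,165:430],None,fx=3,fy=3,interpolation=cv2.INTER_CUBIC))
E
```

```text
time: 15.85
ee_pos: [0.4973, -0.06, 0.1372]
eef_rot: [0.999, -0.036, -0.001, -0.0]
ft_force: [1.6, 0.0, 0.6]
width: 0.0866
grip_force: 0.0
time: 16.85
ee_pos: [0.3972, 0.2553, 0.2165]
eef_rot: [0.999, -0.036, 0.001, 0.0]
ft_force: [-0.0, 0.3, 0.1]
width: 0.0872
grip_force: 0.0
t 16.9 p [0.3972 0.2553 0.2165] th -4.1 shift total [ 0.155 -0.158  0.583] minrows 2.5 | turn total 0.159 minrows 1.7 q7 -2.33 F [-0.   0.3  0.1] w 0.0872 tilt [ 1. -0.]
```

View pics/t3.png

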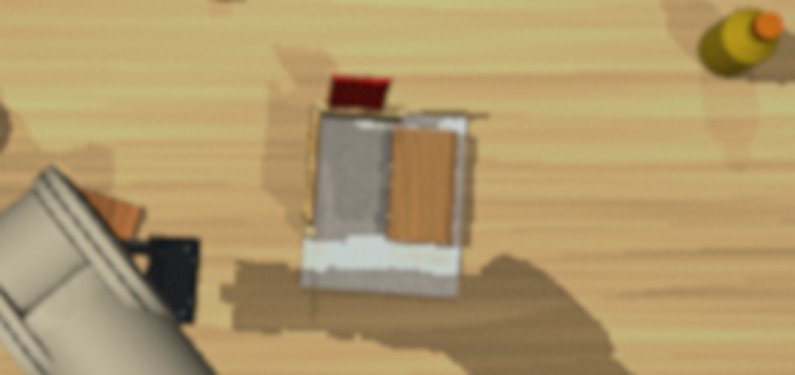

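The three-board stack sits neatly aligned at (425,185), and B at (115,215) hasn't moved. Joint 7 is near its limit, so I'll turn the long way round for B.

```bash
python3 -m crank '.077 -.079 0 0 1; .077 -.079 0 0 1; 0 0 0 -.092 1; 0 0 0 -.092 1; 0 0 0 -.092 1; 0 0 0 -.092 1; 0 0 0 -.092 1; 0 0 0 -.092 1; 0 0 0 -.092 1; 0 0 0 -.092 1'; python3 -m crank '0 0 0 -.092 1; 0 0 0 -.092 1; 0 0 0 -.092 1; 0 0 0 -.092 1; 0 0 0 -.092 1; 0 0 0 -.092 1; 0 0 0 -.092 1; 0 0 0 -.092 1; 0 0 0 -.092 1; 0 0 0 -.092 1'; python3 -m crank '0 0 0 -.092 1; 0 0 0 -.092 1;0 0 0 0 1'; python3 go.py B 100
```

```text
time: 17.9
ee_pos: [0.431, 0.283, 0.2162]
eef_rot: [0.855, 0.519, 0.0, 0.0]
ft_force: [0.6, -0.0, -0.2]
width: 0.0869
grip_force: 0.0
time: 18.9
ee_pos: [0.431, 0.283, 0.2163]
eef_rot: [0.298, 0.954, -0.0, 0.0]
ft_force: [-0.0, -0.6, -0.1]
width: 0.087
grip_force: 0.0
time: 19.2
ee_pos: [0.4311, 0.283, 0.2161]
eef_rot: [0.16, 0.987, 0.0, -0.0]
ft_force: [-0.6, -0.0, -0.1]
width: 0.0868
grip_force: 0.0
t 19.2 p [0.4311 0.283  0.2161] th 161.6 shift total [0.005 0.006 0.58 ] minrows 2.3 | turn total 0.000 minrows 0.0 q7 0.33 F [-0.6 -0.  -0.1] w 0.0868 tilt [-0.  0.]
```

```bash
python3 -m crank '.005 .006 .2 0 1; 0 0 .2 0 1; 0 0 .2 0 1; 0 0 .2 0 1; 0 0 .15 0 1; 0 0 .08 0 1; 0 0 .035 0 1; 0 0 0 0 1; 0 0 0 0 -1; 0 0 0 0 -1' 25;  python3 -m crank '0 0 0 0 -1; 0 0 0 0 -1; 0 0 0 0 -1; 0 0 -.1 0 -1; 0 0 -.2 0 -1; 0 0 -.2 0 -1; 0 0 -.2 0 -1; 0 0 -.2 0 -1; 0 0 -.2 0 -1; 0 0 0 0 -1'; python3 go.py c -68 -108 220 0
```

```text
time: 20.2
ee_pos: [0.4313, 0.285, 0.0044]
eef_rot: [0.161, 0.987, 0.001, 0.001]
ft_force: [-0.3, -1.1, 0.2]
width: 0.0778
grip_force: 0.0
time: 21.2
ee_pos: [0.4318, 0.2863, 0.2278]
eef_rot: [0.161, 0.987, 0.002, 0.003]
ft_force: [0.3, 1.8, 0.1]
width: 0.0675
grip_force: 25.0
t 21.2 p [0.4318 0.2863 0.2278] th 161.5 shift total [-0.862 -1.537  0.036] minrows 7.1 | turn total -0.160 minrows 1.7 q7 0.34 F [0.3 1.8 0.1] w 0.0675 tilt [6. 3.]
```

```bash
python3 -m crank '-.086 -.153 0 0 -1; -.112 -.198 0 0 -1; -.111 -.198 0 0 -1; -.111 -.198 0 0 -1; -.111 -.198 0 0 -1; -.111 -.198 0 0 -1; -.11 -.197 0 0 -1; -.11 -.197 0 0 -1; 0 0 .1 -.08 -1; 0 0 .2 -.08 -1';python3 -m crank '0 0 .15 0 -1; 0 0 .1 0 -1;0 0 .1 0 -1;0 0 0 0 -1;0 0 0 0 -1'; python3 go.py c -68 -108 40 0
```

```text
time: 22.2
ee_pos: [0.4978, -0.0634, 0.1637]
eef_rot: [0.035, 0.999, -0.0, 0.002]
ft_force: [0.3, 0.3, -1.4]
width: 0.0673
grip_force: 25.0
time: 22.7
ee_pos: [0.4962, -0.0614, 0.0933]
eef_rot: [0.036, 0.999, 0.0, -0.0]
ft_force: [-0.3, 0.0, -0.3]
width: 0.0675
grip_force: 25.0
t 22.7 p [ 0.4962 -0.0614  0.0933] th 175.9 shift total [-0.008  0.008  0.266] minrows 1.1 | turn total 0.001 minrows 0.0 q7 1.19 F [-0.3  0.  -0.3] w 0.0675 tilt [-1.  0.]
```

```bash
python3 -m crank '-.008 .008 .1 0 -1; 0 0 .1 0 -1; 0 0 .066 0 -1; 0 0 0 0 -1; 0 0 0 0 1; 0 0 0 0 1; 0 0 0 0 1; 0 0 -.12 0 1; 0 0 -.2 0 1; 0 0 0 0 1'; python3 go.py c -66 -212 11 0
python3 - <<'E'
from h import *
import json
c=cams.camera('scene')
cv2.imwrite('pics/s3.png',cv2.resize(c['img'][140:230,160:270],None,fx=6,fy=6,interpolation=cv2.INTER_CUBIC))
E
```

```text
time: 23.7
ee_pos: [0.5007, -0.0599, 0.1083]
eef_rot: [0.036, 0.999, -0.001, 0.003]
ft_force: [-0.3, 0.1, 0.0]
width: 0.0868
grip_force: 0.0
t 23.7 p [ 0.5007 -0.0599  0.1083] th 175.9 shift total [ 0.008 -0.521  0.487] minrows 2.9 | turn total 0.000 minrows 0.0 q7 1.20 F [-0.3  0.1  0. ] w 0.0868 tilt [ 6. -1.]
```

View pics/s3.png

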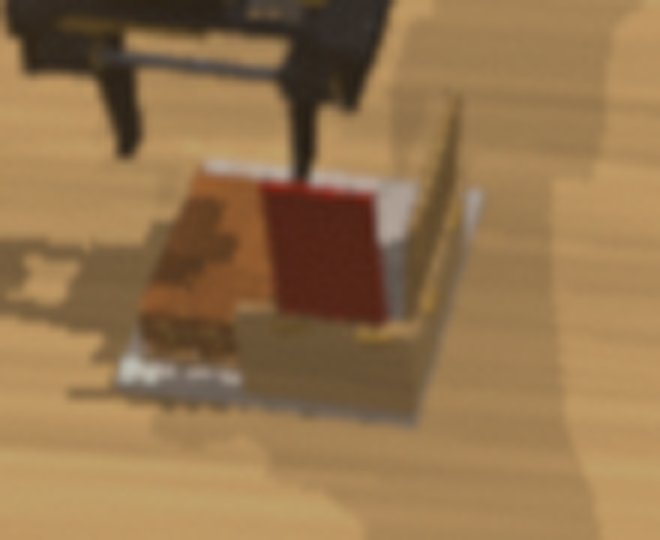

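The stack is neat: its top board is at about (200,260), with the red flap in front and the left flap to the right. Now I'll move to the right side and push toward +y with the finger's back.

```bash
python3 -m crank '.008 -.18 0 0 1; 0 -.18 0 0 1; 0 -.161 0 0 1; 0 0 .2 0 1; 0 0 .2 0 1; 0 0 .08 0 1; 0 0 0 0 1; 0 0 0 0 1'; python3 go.py c -66 -212 11 0;python3 go.py c -66 -130 11 0
```

```text
time: 24.55
ee_pos: [0.4897, -0.1635, 0.009]
eef_rot: [0.035, 0.999, 0.0, 0.0]
ft_force: [0.5, -0.1, 1.2]
width: 0.0871
grip_force: 0.0
t 24.6 p [ 0.4897 -0.1635  0.009 ] th 175.9 shift total [-0.013 -0.    -0.01 ] minrows 0.1 | turn total 0.001 minrows 0.0 q7 1.29 F [ 0.5 -0.1  1.2] w 0.0871 tilt [1. 0.]
t 24.6 p [ 0.4897 -0.1635  0.009 ] th 175.9 shift total [-0.013  0.41  -0.01 ] minrows 1.6 | turn total 0.001 minrows 0.0 q7 1.29 F [ 0.5 -0.1  1.2] w 0.0871 tilt [1. 0.]
```

```bash
python3 -m crank '-.013 0 -.012 0 1; 0 .03 0 0 1; 0 .03 0 0 1; 0 .03 0 0 1; 0 .03 0 0 1; 0 .03 0 0 1; 0 .03 0 0 1; 0 .03 0 0 1; 0 .03 0 0 1; 0 .03 0 0 1'; python3 -m crank '0 .03 0 0 1;  0 .025 0 0 1;  0 .025 0 0 1;  0 .025 0 0 1'; python3 go.py c -66 -126 11 0
```

```text
time: 25.55
ee_pos: [0.4955, -0.1099, 0.0104]
eef_rot: [0.036, 0.999, -0.0, 0.0]
ft_force: [0.0, -5.0, 5.1]
width: 0.087
grip_force: 2.7
time: 25.95
ee_pos: [0.497, -0.0891, 0.0104]
eef_rot: [0.036, 0.999, -0.0, -0.0]
ft_force: [-0.4, -5.2, 4.8]
width: 0.0867
grip_force: 2.8
t 25.9 p [ 0.497  -0.0891  0.0104] th 175.9 shift total [-0.004  0.056 -0.003] minrows 0.2 | turn total 0.000 minrows 0.0 q7 1.15 F [-0.4 -5.2  4.8] w 0.0867 tilt [-0. -0.]
```

```bash
python3 -m crank '0 .015 0 0 1; 0 .015 0 0 1; 0 .01 0 0 1; 0 .01 0 0 1'; python3 -m crank '0 .007 0 0 1; 0 .007 0 0 1'; python3 -m crank '0 .007 0 0 1; 0 0 0 0 1';python3 go.py c -66 -126 11 0
```

```text
time: 26.35
ee_pos: [0.4977, -0.0794, 0.0103]
eef_rot: [0.036, 0.999, -0.0, -0.0]
ft_force: [-1.0, -4.7, 4.7]
width: 0.0871
grip_force: 2.7
time: 26.55
ee_pos: [0.4979, -0.0766, 0.0103]
eef_rot: [0.036, 0.999, -0.0, -0.0]
ft_force: [-0.4, -4.4, 5.0]
width: 0.0874
grip_force: 2.7
time: 26.75
ee_pos: [0.498, -0.0748, 0.0103]
eef_rot: [0.036, 0.999, 0.0, 0.0]
ft_force: [0.1, -2.1, 3.1]
width: 0.087
grip_force: 1.7
t 26.8 p [ 0.498  -0.0748  0.0103] th 175.9 shift total [-0.004 -0.016 -0.004] minrows 0.1 | turn total 0.000 minrows 0.0 q7 1.12 F [ 0.1 -2.1  3.1] w 0.0870 tilt [0. 0.]
```

```bash
python3 -m crank '0 .007 0 0 1; 0 .007 0 0 1'; python3 -m crank '0 .007 0 0 1; 0 .007 0 0 1'; python3 -m crank '0 .007 0 0 1; 0 .007 0 0 1';python3 go.py c -66 -126 11 0
python3 - <<'E'
from h import *
c=cams.camera('top')
cv2.imwrite('pics/t4.png',cv2.resize(c['img'][185:270,245:335],None,fx=6,fy=6,interpolation=cv2.INTER_CUBIC))
E
```

```text
time: 26.95
ee_pos: [0.4983, -0.0727, 0.0103]
eef_rot: [0.036, 0.999, -0.0, 0.0]
ft_force: [1.3, -8.2, 3.3]
width: 0.0872
grip_force: 4.7
time: 27.15
ee_pos: [0.4983, -0.0726, 0.0104]
eef_rot: [0.037, 0.999, -0.002, -0.0]
ft_force: [-3.1, -18.1, 11.0]
width: 0.0868
grip_force: 10.0
time: 27.35
ee_pos: [0.4982, -0.0725, 0.0106]
eef_rot: [0.038, 0.999, -0.004, -0.001]
ft_force: [-6.2, -27.6, 16.1]
width: 0.0865
grip_force: 15.3
t 27.4 p [ 0.4982 -0.0725  0.0106] th 175.7 shift total [-0.004 -0.027 -0.002] minrows 0.1 | turn total -0.002 minrows 0.0 q7 1.10 F [ -6.2 -27.6  16.1] w 0.0865 tilt [-2. -8.]
```

View pics/t4.png

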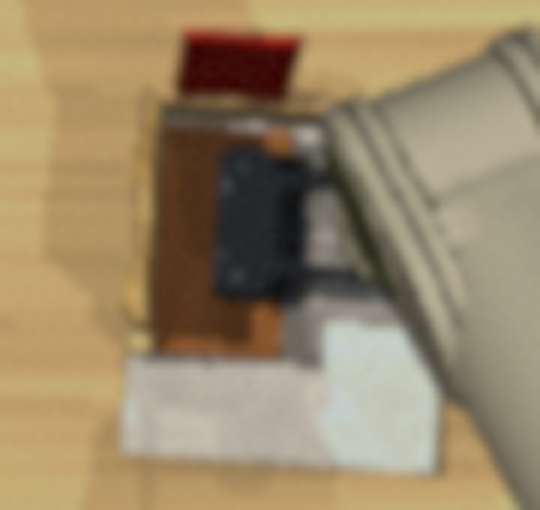

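The push went firm at 27 N, and the stack at (220,240) now lies along the left wall (x≈155). A gap remains at the far wall. I'll back off, turn 90°, close the fingers and push toward +x.

```bash
python3 -m crank '0 -.06 0 0 1; 0 -.1 0 0 1; 0 -.05 -.1 0 1; 0 0 -.25 0 1; 0 0 -.25 0 -1; 0 0 -.1 0 -1; 0 0 0 0 -1;0 0 0 0 -1'; python3 go.py c -157 -46 11 90
```

```text
time: 28.2
ee_pos: [0.4952, -0.1084, 0.1497]
eef_rot: [0.036, 0.999, 0.0, -0.0]
ft_force: [0.1, -0.8, -0.8]
width: 0.0627
grip_force: 0.0
t 28.2 p [ 0.4952 -0.1084  0.1497] th 175.9 shift total [0.449 0.553 0.694] minrows 4.0 | turn total -1.000 minrows 10.5 q7 1.34 F [ 0.1 -0.8 -0.8] w 0.0627 tilt [-0.  0.]
```

```bash
python3 -m crank '.15 .18 0 0 -1; .15 .18 0 0 -1; .149 .193 0 0 -1; 0 0 0 .091 -1; 0 0 0 .091 -1; 0 0 0 .091 -1; 0 0 0 .091 -1; 0 0 0 .091 -1; 0 0 0 .091 -1; 0 0 0 .091 -1'; python3 -m crank '0 0 0 .091 -1; 0 0 0 .091 -1; 0 0 0 .091 -1; 0 0 0 .09 -1; 0 0 .2 0 -1; 0 0 .2 0 -1; 0 0 .15 0 -1; 0 0 0 0 -1; 0 0 0 0 -1'; python3 go.py c -157 -46 11 90
```

```text
time: 29.2
ee_pos: [0.4222, -0.0085, 0.1509]
eef_rot: [0.512, 0.859, -0.001, -0.003]
ft_force: [-1.2, 0.1, -0.7]
width: 0.0002
grip_force: 0.0
time: 30.1
ee_pos: [0.4218, -0.0084, 0.0467]
eef_rot: [0.731, 0.683, -0.002, -0.003]
ft_force: [0.1, 0.1, 0.5]
width: 0.0001
grip_force: 0.0
t 30.1 p [ 0.4218 -0.0084  0.0467] th 86.1 shift total [ 0.081 -0.046  0.179] minrows 0.8 | turn total 0.002 minrows 0.0 q7 -0.44 F [0.1 0.1 0.5] w 0.0001 tilt [-8.  1.]
```

```bash
python3 -m crank '.04 -.02 0 0 -1; .04 -.02 0 0 -1; 0 0 .1 0 -1; 0 0 .075 0 -1; 0 0 0 0 -1'; python3 go.py c -157 -46 11 90
```

```text
time: 30.6
ee_pos: [0.4146, 0.0072, 0.0116]
eef_rot: [0.731, 0.682, -0.003, -0.002]
ft_force: [0.1, 0.6, 0.3]
width: 0.0004
grip_force: 0.0
t 30.6 p [0.4146 0.0072 0.0116] th 86.0 shift total [ 0.005 -0.006  0.003] minrows 0.0 | turn total 0.002 minrows 0.0 q7 -0.55 F [0.1 0.6 0.3] w 0.0004 tilt [-7. -1.]
```

```bash
python3 -m crank '0 .015 0 0 -1; 0 .015 0 0 -1; 0 .015 0 0 -1; 0 .015 0 0 -1'; python3 -m crank '0 .012 0 0 -1; 0 .012 0 0 -1; 0 .01 0 0 -1'; python3 -m crank '0 .007 0 0 -1; 0 .007 0 0 -1';python3 -m crank '0 .007 0 0 -1; 0 .007 0 0 -1';python3 go.py c -135 -46 11 90
```

```text
time: 31.0
ee_pos: [0.4281, 0.0059, 0.0123]
eef_rot: [0.732, 0.682, -0.002, -0.001]
ft_force: [-0.1, 0.1, 0.3]
width: 0.0007
grip_force: 0.0
time: 31.3
ee_pos: [0.4339, 0.0056, 0.0116]
eef_rot: [0.731, 0.682, -0.003, -0.002]
ft_force: [-3.5, -0.4, 4.8]
width: 0.0003
grip_force: 1.9
time: 31.5
ee_pos: [0.4366, 0.0054, 0.0115]
eef_rot: [0.731, 0.682, -0.003, -0.002]
ft_force: [-4.2, 0.6, 3.4]
width: 0.0008
grip_force: 2.3
time: 31.7
ee_pos: [0.4372, 0.0053, 0.0113]
eef_rot: [0.731, 0.682, -0.005, -0.003]
ft_force: [-21.7, 0.2, 21.8]
width: 0.0002
grip_force: 12.6
t 31.7 p [0.4372 0.0053 0.0113] th 86.0 shift total [ 0.007 -0.01   0.001] minrows 0.0 | turn total 0.001 minrows 0.0 q7 -0.57 F [-21.7   0.2  21.8] w 0.0002 tilt [-11.  -2.]
```

```bash
python3 -m crank '0 -.05 0 0 -1; 0 -.04 -.05 0 -1; 0 0 -.2 0 -1; 0 0 -.25 0 -1; -.24 .03 -.1 0 -1; -.24 .03 0 0 -1; -.24 .03 0 0 -1; -.24 .03 0 0 -1; -.24 .03 0 0 -1'
python3 - <<'E'
from h import *
import json
k=json.load(open('poses.json'))['corner']
def T(M): return np.array(M)/1e3@np.array([[np.cos(k[2]),np.sin(k[2])],[-np.sin(k[2]),np.cos(k[2])]])+k[:2]
o=np.zeros((560,800,3),np.uint8)
for j,(n,r,cl,f) in enumerate((('top',(190,265),(255,325),5.5),('scene',(140,215),(175,250),5.3))):
    c=cams.camera(n);im=cv2.resize(c['img'],None,fx=f,fy=f,interpolation=cv2.INTER_CUBIC)
    if j==0:
        u=w2pix(c,np.c_[T([(0,0),(-120,0),(-120,-68),(0,-68)]),np.full(4,.044)])
        cv2.polylines(im,[np.int32(((u+.5)*f-.5)*16)],True,(255,255,0),1,cv2.LINE_AA,4)
    p=im[int(r[0]*f):int(r[1]*f),int(cl[0]*f):int(cl[1]*f)];o[:p.shape[0],j*400:j*400+p.shape[1]]=p[:,:400]
cv2.imwrite('pics/t5.png',o)
E
```

```text
time: 32.6
ee_pos: [0.4356, -0.2355, 0.1311]
eef_rot: [0.732, 0.682, -0.002, -0.001]
ft_force: [0.4, 0.4, 0.9]
width: 0.0004
grip_force: 0.0
```

View pics/t5.png

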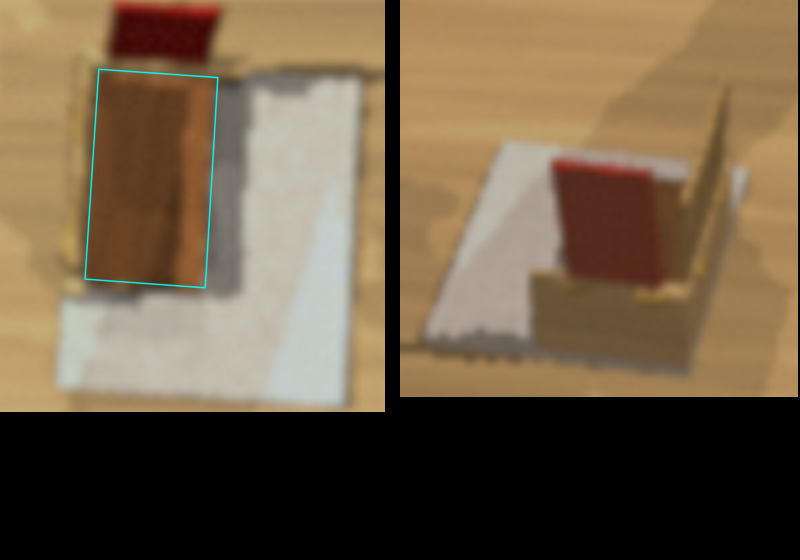

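The top board matches the predicted flush outline to within 1–2 mm, and the stack hides no overhang. I'll do one more light tap from the right to confirm the lower boards.

```bash
python3 go.py c -98 -95 11 90
```

```text
t 32.7 p [ 0.4348 -0.2398  0.1304] th 85.5 shift total [0.987 0.095 0.595] minrows 4.6 | turn total -0.004 minrows 0.0 q7 0.06 F [-0.4  0.3  0.1] w 0.0006 tilt [-5. -1.]
```

```bash
python3 -m crank '.2 .03 0 0 -1; .2 .03 0 0 -1; .2 .035 0 0 -1; .2 0 .1 0 -1; .1 0 .2 0 -1; .05 0 .15 0 -1; 0 0 .1 0 -1; 0 0 .03 0 -1; 0 0 0 0 -1'; python3 go.py c -98 -78 11 90
```

```text
time: 33.6
ee_pos: [0.467, -0.0444, 0.0145]
eef_rot: [0.731, 0.682, -0.002, -0.002]
ft_force: [-0.0, -0.2, 0.7]
width: 0.0004
grip_force: 0.0
t 33.6 p [ 0.467  -0.0444  0.0145] th 86.0 shift total [0.084 0.009 0.018] minrows 0.3 | turn total 0.001 minrows 0.0 q7 -0.47 F [-0.  -0.2  0.7] w 0.0004 tilt [-6. -0.]
```

```bash
python3 -m crank '.02 0 .015 0 -1; .02 0 0 0 -1; .02 0 0 0 -1'; for i in 1; do :; done; python3 -m crank '.01 0 0 0 -1; .01 0 0 0 -1'; python3 -m crank '.01 0 0 0 -1; .01 0 0 0 -1';python3 go.py c -98 -78 11 90
```

```text
time: 33.9
ee_pos: [0.4684, -0.0326, 0.0123]
eef_rot: [0.732, 0.682, -0.002, -0.001]
ft_force: [-0.1, -0.0, -0.5]
width: 0.0005
grip_force: 0.0
time: 34.1
ee_pos: [0.4683, -0.0288, 0.0119]
eef_rot: [0.731, 0.682, -0.002, -0.001]
ft_force: [-0.3, -2.4, 2.8]
width: 0.0005
grip_force: 1.7
time: 34.3
ee_pos: [0.4685, -0.0267, 0.0118]
eef_rot: [0.732, 0.681, -0.004, -0.001]
ft_force: [-1.3, -13.6, 5.8]
width: 0.0007
grip_force: 6.9
t 34.3 p [ 0.4685 -0.0267  0.0118] th 85.9 shift total [-0.005  0.008  0.004] minrows 0.0 | turn total 0.000 minrows 0.0 q7 -0.52 F [ -1.3 -13.6   5.8] w 0.0007 tilt [-6. -4.]
```

The tap went firm at 13.6 N after about 2 mm. Next I'll move behind the left flap.

```bash
python3 -m crank '-.05 0 0 0 -1; -.1 0 -.05 0 -1; 0 0 -.25 0 -1; 0 0 -.25 0 -1; 0 0 -.25 0 -1; 0 0 -.25 0 -1; 0 0 0 0 -1'; python3 go.py c -102 70 230 90
```

```text
time: 35.0
ee_pos: [0.4705, -0.0543, 0.227]
eef_rot: [0.731, 0.682, -0.0, 0.002]
ft_force: [-0.2, 0.1, -0.6]
width: 0.0005
grip_force: 0.0
t 35.0 p [ 0.4705 -0.0543  0.227 ] th 86.0 shift total [ 0.872 -0.03  -0.018] minrows 3.5 | turn total 0.001 minrows 0.0 q7 -0.16 F [-0.2  0.1 -0.6] w 0.0005 tilt [ 2. -3.]
```

```bash
python3 -m crank '.2 -.01 0 0 -1; .2 -.01 0 0 -1; .2 -.01 0 0 -1; .2 0 0 0 -1; .072 0 0 0 -1; 0 0 .2 0 -1; 0 0 .2 0 -1; 0 0 .2 0 -1; 0 0 0 0 -1'; python3 go.py c -102 -40 100 90
```

```text
time: 35.9
ee_pos: [0.4699, 0.119, 0.0973]
eef_rot: [0.731, 0.682, -0.005, -0.004]
ft_force: [-0.2, -0.2, 0.9]
width: 0.0005
grip_force: 0.0
t 35.9 p [0.4699 0.119  0.0973] th 86.1 shift total [-0.542  0.032 -0.013] minrows 2.2 | turn total 0.002 minrows 0.0 q7 -0.73 F [-0.2 -0.2  0.9] w 0.0005 tilt [-13.  -1.]
```

```bash
python3 -m crank '-.04 .003 0 0 -1; -.04 .003 0 0 -1; -.04 .003 0 0 -1; -.04 .003 0 0 -1; -.04 .003 0 0 -1; -.04 0 0 0 -1; -.04 0 0 0 -1; -.04 0 0 0 -1; -.04 0 0 0 -1; -.04 0 0 0 -1'; python3 -m crank '-.04 0 0 0 -1; -.04 0 0 0 -1; -.03 0 0 0 -1; 0 0 0 0 -1'; python3 go.py c -102 -40 66 90
```

```text
time: 36.9
ee_pos: [0.4703, 0.0392, 0.1015]
eef_rot: [0.731, 0.682, -0.002, -0.002]
ft_force: [0.1, 1.7, 1.0]
width: 0.0005
grip_force: 0.7
time: 37.3
ee_pos: [0.4689, 0.0166, 0.1015]
eef_rot: [0.732, 0.681, -0.003, -0.002]
ft_force: [0.5, 0.2, 0.8]
width: 0.0003
grip_force: 0.0
t 37.3 p [0.4689 0.0166 0.1015] th 85.9 shift total [-0.03   0.003  0.178] minrows 0.7 | turn total 0.000 minrows 0.0 q7 -0.49 F [0.5 0.2 0.8] w 0.0003 tilt [-6. -1.]
```

```bash
python3 -m crank '-.015 0 .03 0 -1; -.015 0 .03 0 -1; 0 0 .03 0 -1; 0 0 .03 0 -1; 0 0 .03 0 -1'; python3 -m crank '0 0 .015 0 -1; 0 0 .012 0 -1';python3 -m crank '0 0 .01 0 -1; 0 0 .005 0 -1';python3 go.py c -102 -40 64 90;  python3 - <<'E'
from h import *
c=cams.camera('scene')
cv2.imwrite('pics/s6.png',cv2.resize(c['img'][120:215,170:270],None,fx=6,fy=6,interpolation=cv2.INTER_CUBIC))
E
```

```text
time: 37.8
ee_pos: [0.4682, 0.012, 0.0709]
eef_rot: [0.731, 0.682, -0.002, -0.002]
ft_force: [-0.0, -0.5, 1.7]
width: 0.0003
grip_force: 0.6
time: 38.0
ee_pos: [0.4681, 0.012, 0.0658]
eef_rot: [0.731, 0.682, -0.002, -0.002]
ft_force: [-0.8, -0.5, 0.8]
width: 0.0006
grip_force: 0.5
time: 38.2
ee_pos: [0.4683, 0.0119, 0.0639]
eef_rot: [0.731, 0.682, -0.003, -0.002]
ft_force: [-9.3, -2.1, 24.1]
width: 0.0002
grip_force: 12.3
t 38.2 p [0.4683 0.0119 0.0639] th 86.0 shift total [-0.007  0.003 -0.   ] minrows 0.0 | turn total 0.001 minrows 0.0 q7 -0.53 F [-9.3 -2.1 24.1] w 0.0002 tilt [-6. -2.]
```

View pics/s6.png

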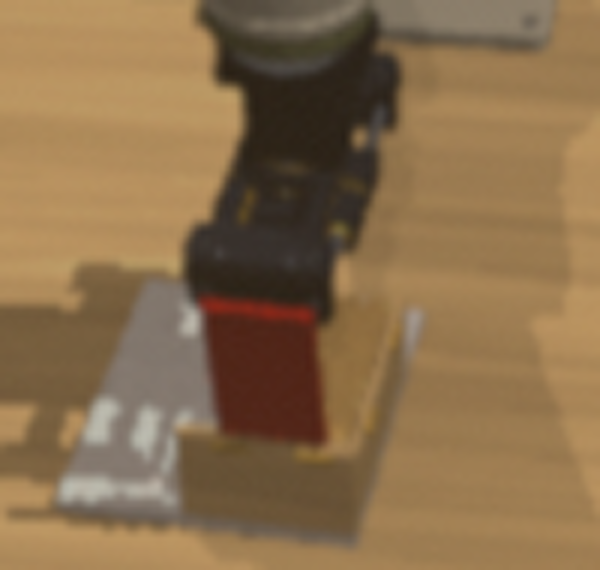

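The left flap lies level, firm at 24 N, and the red flap is still upright. Next I'll go over and behind the far flap.

```bash
python3 -m crank '0 0 -.05 0 -1; 0 -.1 -.15 0 -1; 0 0 -.25 0 -1; 0 0 -.25 0 -1; 0 0 -.25 0 -1; 0 0 -.05 0 -1; 0 0 0 0 -1'; python3 go.py c 80 -33 260 90
```

```text
time: 38.95
ee_pos: [0.4505, 0.0128, 0.2647]
eef_rot: [0.732, 0.681, -0.003, 0.001]
ft_force: [0.0, -1.1, 0.2]
width: 0.0006
grip_force: 0.0
t 39.0 p [0.4505 0.0128 0.2647] th 85.9 shift total [0.03  1.002 0.021] minrows 4.0 | turn total 0.000 minrows 0.0 q7 -0.06 F [ 0.  -1.1  0.2] w 0.0006 tilt [-3. -5.]
```

```bash
python3 -m crank '.006 .2 0 0 -1; .006 .2 0 0 -1; .006 .2 0 0 -1; .006 .2 0 0 -1; .006 .2 0 0 -1; 0 0 0 0 -1; 0 0 0 0 -1'; python3 go.py c 80 -33 135 90
```

```text
time: 39.65
ee_pos: [0.5975, 0.0091, 0.2678]
eef_rot: [0.727, 0.687, -0.004, -0.006]
ft_force: [0.2, 0.4, -0.2]
width: 0.0005
grip_force: 0.0
t 39.6 p [0.5975 0.0091 0.2678] th 86.8 shift total [-0.011  0.276  0.66 ] minrows 2.9 | turn total 0.010 minrows 0.1 q7 -0.47 F [ 0.2  0.4 -0.2] w 0.0005 tilt [-13.   3.]
```

```bash
python3 -m crank '0 .1 0 0 -1; 0 .1 0 0 -1; 0 .1 0 0 -1; 0 0 0 0 -1'; python3 go.py c 80 -33 135 90
```

```text
time: 40.05
ee_pos: [0.6581, 0.0032, 0.2692]
eef_rot: [0.728, 0.686, -0.003, -0.004]
ft_force: [-0.0, -0.4, -0.9]
width: 0.0002
grip_force: 0.0
t 40.0 p [0.6581 0.0032 0.2692] th 86.6 shift total [ 0.003 -0.03   0.671] minrows 2.7 | turn total 0.008 minrows 0.1 q7 -0.46 F [-0.  -0.4 -0.9] w 0.0002 tilt [-10.   1.]
```

```bash
python3 -m crank '0 0 .15 0 -1; 0 0 .2 0 -1; 0 0 .2 0 -1; 0 0 .12 0 -1; 0 0 0 0 -1; 0 0 0 0 -1'; python3 go.py c -50 -33 135 90
```

```text
time: 40.65
ee_pos: [0.656, 0.0036, 0.1376]
eef_rot: [0.728, 0.686, -0.003, -0.003]
ft_force: [0.2, 0.0, 0.4]
width: -0.0001
grip_force: 0.0
t 40.6 p [0.656  0.0036 0.1376] th 86.6 shift total [ 0.01  -0.676  0.018] minrows 2.7 | turn total 0.008 minrows 0.1 q7 -0.52 F [0.2 0.  0.4] w -0.0001 tilt [-8.  1.]
```

```bash
python3 -m crank '0 -.05 0 0 -1; 0 -.05 0 0 -1; 0 -.05 0 0 -1; 0 -.05 0 0 -1; 0 -.05 0 0 -1; 0 -.05 0 0 -1; 0 -.05 0 0 -1; 0 -.05 0 0 -1; 0 -.05 0 0 -1; 0 -.05 0 0 -1'; python3 -m crank '0 -.05 0 0 -1; 0 -.05 0 0 -1; 0 -.05 0 0 -1; 0 0 0 0 -1'; python3 go.py c -55 -33 75 90
```

```text
time: 41.65
ee_pos: [0.5559, 0.0096, 0.1375]
eef_rot: [0.728, 0.686, -0.003, -0.003]
ft_force: [0.7, -0.3, -0.8]
width: 0.0006
grip_force: 0.5
time: 42.05
ee_pos: [0.5255, 0.0113, 0.1378]
eef_rot: [0.728, 0.686, -0.004, -0.003]
ft_force: [-0.1, 0.5, 0.5]
width: 0.0006
grip_force: 0.0
t 42.0 p [0.5255 0.0113 0.1378] th 86.6 shift total [ 0.011 -0.045  0.314] minrows 1.3 | turn total 0.008 minrows 0.1 q7 -0.52 F [-0.1  0.5  0.5] w 0.0006 tilt [-9. -1.]
```

```bash
python3 -m crank '0 -.02 .036 0 -1; 0 -.02 .036 0 -1; 0 -.01 .036 0 -1; 0 0 .036 0 -1; 0 0 .036 0 -1; 0 0 .036 0 -1; 0 0 .036 0 -1; 0 0 .036 0 -1'; python3 -m crank '0 0 .015 0 -1; 0 0 .012 0 -1';python3 -m crank '0 0 .01 0 -1; 0 0 .005 0 -1';python3 go.py c -55 -33 72 90
```

```text
time: 42.85
ee_pos: [0.5163, 0.012, 0.0796]
eef_rot: [0.728, 0.686, -0.003, -0.003]
ft_force: [-0.2, -0.3, 0.9]
width: 0.0007
grip_force: 0.4
time: 43.05
ee_pos: [0.5162, 0.012, 0.0745]
eef_rot: [0.728, 0.686, -0.003, -0.003]
ft_force: [-1.2, 0.1, 1.0]
width: 0.0003
grip_force: 0.3
time: 43.25
ee_pos: [0.5164, 0.012, 0.0723]
eef_rot: [0.728, 0.686, -0.003, -0.003]
ft_force: [-5.8, -1.6, 14.1]
width: 0.0005
grip_force: 7.0
t 43.2 p [0.5164 0.012  0.0723] th 86.6 shift total [ 0.01  -0.002  0.001] minrows 0.0 | turn total 0.008 minrows 0.1 q7 -0.58 F [-5.8 -1.6 14.1] w 0.0005 tilt [-8.  0.]
```

Firm at 14 N with the tip at the expected height. I'll lift off, move away and look.

```bash
python3 -m crank '0 0 0 0 -1; 0 0 -.1 0 -1; 0 0 -.25 0 -1; 0 0 -.25 0 -1; -.2 0 0 0 -1; -.24 0 0 0 -1; -.24 0 0 0 -1; -.24 0 0 0 -1; -.24 0 0 0 -1; 0 0 0 0 -1'
python3 - <<'E'
from h import *
o=np.zeros((560,800,3),np.uint8)
for j,(n,r,cl,f) in enumerate((('top',(190,265),(255,325),5.5),('scene',(140,215),(175,250),5.3))):
    c=cams.camera(n);im=cv2.resize(c['img'],None,fx=f,fy=f,interpolation=cv2.INTER_CUBIC)
    p=im[int(r[0]*f):int(r[1]*f),int(cl[0]*f):int(cl[1]*f)];o[:p.shape[0],j*400:j*400+p.shape[1]]=p[:,:400]
cv2.imwrite('pics/t7.png',o)
E
```

```text
time: 44.25
ee_pos: [0.502, -0.2278, 0.1911]
eef_rot: [0.732, 0.682, -0.004, -0.003]
ft_force: [0.3, 0.3, -0.8]
width: 0.0003
grip_force: 0.0
```

View pics/t7.png

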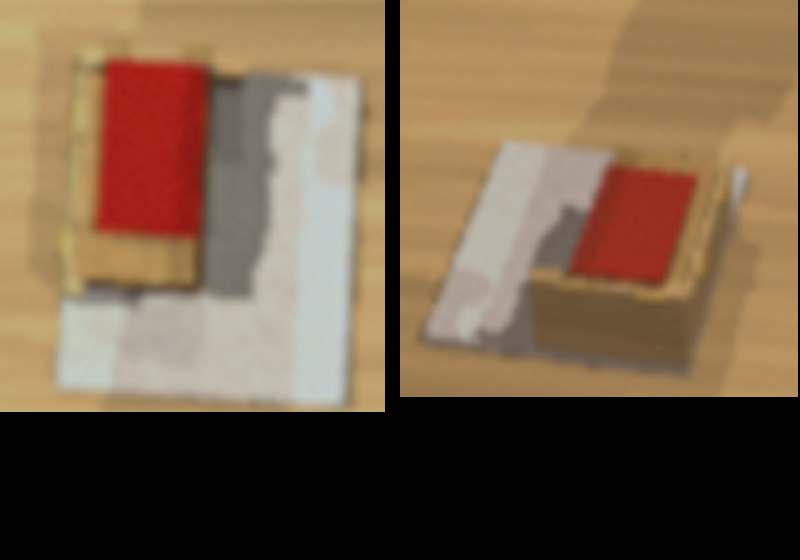

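Both flaps are level, red on top of brown, with no board sticking out from under them. The tool is clear, so I'm handing in.

```bash
python3 -c "
from bench import workorder
print(workorder.close_job())"
```

```text
the job is handed in; nothing more can be done
None
```

I packed the four boards I found into the case, tapped them flush against both walls, folded the left flap and then the far flap down level, and handed the job in; I got no verdict back, and the lower boards' alignment was checked only by push force, not seen directly.

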